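# Load a bead holder in the tilted jig and clamp it

## Robot

A 7-joint arm with a two-finger parallel gripper is mounted at the origin on a cart in front of the work surface, level with it; the furniture and walls round the work are solid. World frame = base frame: x ahead of the robot, y to its left, z up, the work surface at z = 0. Lengths are in mm, angles in rad, forces in N, time in s.
With the tool pointing down it reaches from about 400 to 900 mm from the base axis. Payload 5.6 kg.
Tool frame: the origin (TCP) lies midway between the tips of the shut fingers; the grasp point (between the pads) lies 19 mm behind it; x points along the fingers, y is the direction in which the jaws open and shut, and the axes are right-handed (so a half turn about x gives the same grasp; the last joint's range is limited). The gripper opens to 92 mm and grips with 3 to 60 N. Pads are 20 mm wide; open, the fingers measure 128 mm over their backs; the gripper's body (75 mm by 189 mm) begins 69 mm behind the grasp point.
Start: joints at [1.082, 0.468, -0.012, 1.603, 0.006, 1.071, -0.056], TCP at [280.228, -586.499, 214.592] pointing down, gripper open.
Joint ranges: [-2.53, 2.53], [-0.31, 2.02], [-1.57, 1.55], [0.28, 2.44], [-1.29, 4.43], [0.15, 1.84], [-2.92, 2.92]. Speed limits (rad/s): [2.57, 2.57, 3.14, 3.14, 3.14, 3.14, 3.14].

## Interface

Orientations are given as a rotation vector (axis times angle).
In Python, from cell import robot, grip, kin, viewer gives the robot as it stands. Calls block until the motion is done:
- robot.movep(position, orientation): joint-space move of the TCP to a pose.
- robot.servo_line(position, feed=150, rotation=None): straight line of the TCP; rotation=None keeps the orientation; feed is the mean speed in mm/s.
- robot.goto_joints(angles): joint-space move.
- grip(opening, newtons=None): opening from 0.0 (shut) to 1.0 (fully open); newtons is the grip in N (None keeps the last); returns when the fingers have stopped.
- robot.hold(seconds).
- kin.ik(position, orientation): joint angles nearest the present ones, or None.
- robot.observe(): the state.
- viewer.read_camera(name): name is "side" or "top" or "wrist"; returns the picture (384x512x3 uint8, red, green, blue); there is no depth.
- viewer.camera_info(name): a dict with "camera_matrix" (3x3 intrinsics, pixels), "k1" (the pictures are not rectified: a ray, as slopes to the right and down, at radius r is drawn at 1 + k1 r^2 times it, then the intrinsics apply), "R" (3x3) and "t" (3): a world point X has camera coordinates R X + t. Camera axes: x right, y down, z forward; pixel columns grow to the right and rows downward; lengths in mm; the calibration is good to about 2 mm. A picture is of the moment at which its call begins: read the wrist's pose just before it. camera_info takes no time and is no camera call; for the wrist camera it gives the pose at the moment of the call.
A pose or a line that the arm cannot do raises robot.IKError and nothing moves.
- robot.job_done(): hands the job in, once; it reports no verdict.
Trained networks look in the newest picture that a camera, given by its name, has taken for a name from the list of things; names that differ only in an ending like _2 or _b are one class to them, and where a whole thing is asked for, a point or a joint stands for the part that bears it (a point fixed in the world has none). Each returns a list of dicts, best first, with "confidence" (0 to 1); they miss things now and then, are a little off and sometimes report something else, mostly with a low value. They report only what shows in the picture. A call takes as long as a camera call. They do not tell look-alikes from the thing itself.
- viewer.silhouettes(name, camera): "mask" (384x512 bool, what is visible of it).
- viewer.pinpoint(name, camera): "at" ([x, y, z] in mm, in the coordinates of the camera as it stood for that picture, good to about 4 mm: a listed point, or the origin of a listed thing).
The state is a dict: "t": time; "joints": joint angles; "joint_velocities": joint speeds; "joint_torque": joint torques, N m; "tcp_pos": TCP position; "tcp_rot": TCP orientation; "contact_force": force on the tool from outside, world axes, zero at the start; "wrist_torque": the same for the moment, N m; "grip_width": opening from 0.0 (shut) to 1.0 (fully open).
Only numpy, scipy, OpenCV 4.12 (cv2) and the standard library are available. Lean on these libraries where they do the work, as an engineer would, in place of code of your own. Each camera call takes 0.05 s, during which the arm holds its last target. There are 200 camera calls.

## Task

Put the bead holder on the tilted loading jig and let it slide down into the locating corner, long side against the two side pads and end against the end stop. Then put every grinding bead on the bench into the holder, one to a well, and last turn the holder's knob clockwise all the way to its stop: the holder stands on slippery skids and just spins along with the knob unless the jig braces it. Leave the holder home in the corner with the beads in their wells, and do not disturb the other things on the bench.

Things in the scene. Friction and masses are not known exactly. Their poses are not given: they have to be found in the camera images.
- holder: Bead holder, loose, 0.4 kg: aluminium block 60 mm (x) by 180 mm (y), 27 mm high, on two white slippery skids (friction about 0.2). Origin: centre of its underside, z up. Four wells 25 x 25 mm, 8 mm deep, on its long centre line at y = -72, -42, 42, 72 mm; a bead in one stands 10 mm proud. Black knob in the middle, by which it may be lifted. Same turned end for end.
- clamp_grip (a point): Point on the knob's axis at mid-height of its grip bar, 55 mm above the holder's underside. The bar is 14 mm thick, 46 mm long, 26 mm high (from 42 to 68 mm above the holder's underside; tops of beads in wells are at 37 mm). The point turns with the knob: y along the bar, x across it (grip it across), z up.
- clamp (a joint): Turn of the knob in the holder, rad, 0 to 4.4 (stop), growing clockwise seen from above. At 0 the bar lies along the holder's length (y). Starts between 0 and 0.4. Turning takes about 0.25 N m, more than the skids' friction gives; the knob stays where it is left. 4.2 or more counts as tight.
- jig_plate: Sloping plate (28 degrees) of the fixed jig. Origin: locating corner on its face, 28 mm above the bench; z normal, downhill is (-1,-1) in x, y, roughly to the robot. Face x -12..106, y -12..220 mm. White pads 14 mm high, 10 thick: two with faces at x = 0 (y 15..55, 125..165), end stop with face at y = 0 (x 15..45). Slippery. Holder home: long side along y, origin at x 30, y 90, z 0 mm.
- well1 (a point): Where a bead's centre is when it sits in this well of the holder: 28 mm above the holder's underside, at y = -72 mm in the holder's frame; well floor 9 mm and well rim 1 mm below.
- well2 (a point): Where a bead's centre is when it sits in this well of the holder: 28 mm above the holder's underside, at y = -42 mm in the holder's frame; well floor 9 mm and well rim 1 mm below.
- well3 (a point): Where a bead's centre is when it sits in this well of the holder: 28 mm above the holder's underside, at y = 42 mm in the holder's frame; well floor 9 mm and well rim 1 mm below.
- well4 (a point): Where a bead's centre is when it sits in this well of the holder: 28 mm above the holder's underside, at y = 72 mm in the holder's frame; well floor 9 mm and well rim 1 mm below.
- bead1: White ceramic grinding bead, 20 g: an eight-sided stub 18 mm across its flats (19.5 mm across corners) and 18 mm high, so much the same whichever face it lies on. Starts standing on the bench. Origin at its centre (9 mm up), z its eight-sided axis. May be absent (None).
- bead2: White ceramic grinding bead, 20 g: an eight-sided stub 18 mm across its flats (19.5 mm across corners) and 18 mm high, so much the same whichever face it lies on. Starts standing on the bench. Origin at its centre (9 mm up), z its eight-sided axis. May be absent (None).
- bead3: White ceramic grinding bead, 20 g: an eight-sided stub 18 mm across its flats (19.5 mm across corners) and 18 mm high, so much the same whichever face it lies on. Starts standing on the bench. Origin at its centre (9 mm up), z its eight-sided axis. May be absent (None).
- bead4: White ceramic grinding bead, 20 g: an eight-sided stub 18 mm across its flats (19.5 mm across corners) and 18 mm high, so much the same whichever face it lies on. Starts standing on the bench. Origin at its centre (9 mm up), z its eight-sided axis. May be absent (None).
- dish: Bystander, fixed: flat round petri dish, 89 mm across, 13 mm high; origin at the centre of its underside.
- dropper: Bystander: amber dropper bottle, 35 mm across, 98 mm high; origin at the centre of its underside. Leave alone.
- marker: Bystander: marker pen lying on the bench, 134 mm long (along y), 14 mm high; origin under its middle. Leave alone.
Things that resemble listed ones, but are neither listed nor needed, are in the scene too. Leave any pink look-alike of the holder alone.

How it is judged (in metres and radians):
On the way, in this order (a step that is already met when the one before it is completed fails the run):
1. the holder has slid home into the jig's corner and is let go (x of holder in the frame of jig_plate between 0.026 and 0.034 m and y of holder in the frame of jig_plate between 0.086 and 0.094 m and z of holder in the frame of jig_plate below 0.004 m and angle between the y axis of holder and the y axis of jig_plate, either way round below 0.06 rad and angle between the z axis of holder and the z axis of jig_plate, either way round below 0.06 rad and contact force between the fingers and holder below 0.1 N and linear speed of holder below 0.02 m/s), for 0.3 s.
2. every bead is in a well of the holder ((distance between bead1 and well1 below 0.008 m or distance between bead1 and well2 below 0.008 m or distance between bead1 and well3 below 0.008 m or distance between bead1 and well4 below 0.008 m) and (distance between bead2 and well1 below 0.008 m or distance between bead2 and well2 below 0.008 m or distance between bead2 and well3 below 0.008 m or distance between bead2 and well4 below 0.008 m) and (distance between bead3 and well1 below 0.008 m or distance between bead3 and well2 below 0.008 m or distance between bead3 and well3 below 0.008 m or distance between bead3 and well4 below 0.008 m) and (distance between bead4 and well1 below 0.008 m or distance between bead4 and well2 below 0.008 m or distance between bead4 and well3 below 0.008 m or distance between bead4 and well4 below 0.008 m)), for 0.3 s.
3. the knob is turned to its stop with the holder braced in the corner (value of joint clamp above 4.2 rad and x of holder in the frame of jig_plate between 0.026 and 0.034 m and y of holder in the frame of jig_plate between 0.086 and 0.094 m and z of holder in the frame of jig_plate below 0.004 m and angle between the y axis of holder and the y axis of jig_plate, either way round below 0.06 rad and angle between the z axis of holder and the z axis of jig_plate, either way round below 0.06 rad), for 0.2 s.
At the end, for the whole second after the job is handed in: The holder is home in the corner (within 4 mm and 0.06 rad, flat on the plate), every bead that is there sits in a well (centre within 8 mm of its place), the knob stands at 4.2 rad or more, and everything is at rest (all of step 2 and all of step 3 and linear speed of each of bead1, bead2, bead3, bead4, holder below 0.02 m/s); the robot touches nothing.
It fails at once if the marker pen is disturbed (moved more than 30 mm) (distance of marker from where it was at the start of the episode above 0.03 m).
It fails at once if the dropper bottle is disturbed (moved more than 30 mm) (distance of dropper from where it was at the start of the episode above 0.03 m).
Of bead1, bead2, bead3, bead4 only 2 to 4 are there at a start; the rules pass over those that are not, and their reading is None.
At some moment in a run one of bead1, bead2, bead3, bead4 may be knocked a few centimetres aside while the robot is not near it.
Once in a run the grip may slacken for a moment while it holds something.
It also fails if it takes over 210 s, if anything falls off the work surface, if the arm or the gripper's body presses on something with over 40 N, if the wrist force passes 120 N, or if a joint passes its speed limit or range.

## Working session

There is one attempt and no reset: what is moved stays moved. The work goes in short steps, each a Python script; the robot and the scene stay as the last script left them, time stands still between calls to the robot, and variables do not carry over. Pictures are saved under pics/ and viewed, about 12 in all and at most 16, crops included, and the job is handed in when it is done.

```bash
ls; mkdir -p pics; cat > h.py <<'E'
import numpy as np, cv2
from scipy.spatial.transform import Rotation as Ro
from cell import robot, grip, kin, viewer
def cam(n):
    c=viewer.camera_info(n); return {k:np.array(v,float) for k,v in c.items() if k in("camera_matrix","k1","R","t")}
def shot(n,f=None):
    c=cam(n); im=viewer.read_camera(n)
    if f: cv2.imwrite(f'pics/{f}.png',cv2.cvtColor(im,cv2.COLOR_RGB2BGR))
    return im,c
def proj(c,X):
    p=np.atleast_2d(X)@c["R"].T+c["t"]; s=p[:,:2]/p[:,2:]; s=s*(1+c["k1"]*(s**2).sum(1,keepdims=True))
    K=c["camera_matrix"]; return np.c_[s,np.ones(len(s))]@K.T[:,:2]
def ray(c,uv):
    uv=np.atleast_2d(np.array(uv,float)); d=(np.c_[uv,np.ones(len(uv))]@np.linalg.inv(c["camera_matrix"]).T)[:,:2]; s=d.copy()
    for _ in range(10): s=d/(1+c["k1"]*(s**2).sum(1,keepdims=True))
    return -c["R"].T@c["t"], np.c_[s,np.ones(len(s))]@c["R"]
def onz(c,uv,z):
    o,d=ray(c,uv); return o+d*((z-o[2])/d[:,2])[:,None]
def world(c,p): return c["R"].T@(np.array(p)-c["t"])
def rot(ydir,xdir=(0,0,-1)):
    x=np.array(xdir,float); x/=np.linalg.norm(x); y=np.array(ydir,float); y-=x*(x@y); y/=np.linalg.norm(y)
    return Ro.from_matrix(np.c_[x,y,np.cross(x,y)]).as_rotvec()
def pin(n,c,name):
    return [(np.round(world(c,d["at"]),1).tolist(),round(float(d["confidence"]),2)) for d in viewer.pinpoint(n,name)] if False else [(np.round(world(c,d["at"]),1).tolist(),round(float(d["confidence"]),2)) for d in viewer.pinpoint(name,n)]
E
python3 - <<'E'
from h import *
for n in("top","side"):
    im,c=shot(n,n+"0")
    print(n,np.round(-c["R"].T@c["t"]),c["k1"])
    for k in("holder","clamp_grip","jig_plate","bead1","dish","dropper","marker","well1"): print(k,pin(n,c,k))
print(robot.observe())
a=cv2.imread('pics/top0.png');b=cv2.imread('pics/side0.png')
E
```

```text
pics
top [ 268.  286. 1276.] -0.02757792771630543
holder [([396.3, 751.9, 6.2], 0.58), ([485.8, 370.7, -0.4], 0.57), ([693.8, 304.4, 3.7], 0.22)]
clamp_grip [([390.6, 755.0, 51.6], 0.66), ([485.6, 368.8, 56.8], 0.57)]
jig_plate [([407.4, 228.7, 11.1], 0.62), ([508.1, 50.1, 30.7], 0.56), ([313.2, 220.1, -0.2], 0.42)]
bead1 [([411.9, 147.6, 5.0], 0.5), ([411.0, 228.7, 13.3], 0.47), ([489.8, 143.9, 8.8], 0.44), ([480.5, 202.5, 6.8], 0.44)]
dish [([692.6, 307.3, 2.2], 0.81), ([488.2, 143.4, 10.3], 0.71)]
dropper [([703.0, -141.5, 6.3], 0.55)]
marker [([309.8, 220.6, -2.5], 0.66)]
well1 [([416.6, 368.6, 29.8], 0.92), ([443.2, 367.4, 29.9], 0.91), ([352.2, 746.9, 28.3], 0.89), ([527.4, 376.5, 26.4], 0.87), ([554.8, 377.7, 29.4], 0.84), ([322.4, 744.9, 30.5], 0.83), ([436.7, 758.1, 30.4], 0.76), ([463.0, 765.3, 26.2], 0.62)]
side [ 303. -763.  887.] -0.08776994918353453
holder [([485.5, 376.6, -5.9], 0.83), ([388.6, 757.1, -1.8], 0.67)]
clamp_grip [([489.3, 369.1, 52.6], 0.7), ([391.2, 755.3, 53.4], 0.53)]
jig_plate [([511.3, 46.2, 26.4], 0.73)]
bead1 [([480.3, 205.3, 7.4], 0.41), ([486.1, 
[... 400 characters left out ...]
 array([ 1.08201271,  0.46746327, -0.01161275,  1.60269016,  0.005996  ,
        1.07134918, -0.05629579]), 'joint_velocities': array([-1.14756362e-03,  1.35899465e-05,  2.58067906e-05, -2.41578285e-04,
        8.00994348e-04, -1.54372117e-03,  5.31361524e-04]), 'joint_torque': array([ 6.34065163e-04, -5.20396042e+01, -1.26133446e-02, -2.44049621e+01,
       -5.67635929e-02,  1.12378795e-02,  5.15728891e-05]), 'tcp_pos': array([ 280.24124537, -586.52069126,  214.62029939]), 'tcp_rot': array([ 1.97427418,  0.44729381, -1.97426506]), 'contact_force': array([-0.65725514, -0.64991679, -0.64853528]), 'wrist_torque': array([-0.02468376,  0.02879354, -0.00011057]), 'grip_width': 0.9973491055242879}
```

View pics/top0.png

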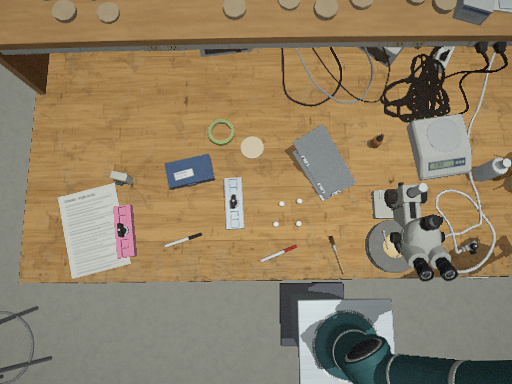

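View pics/side0.png

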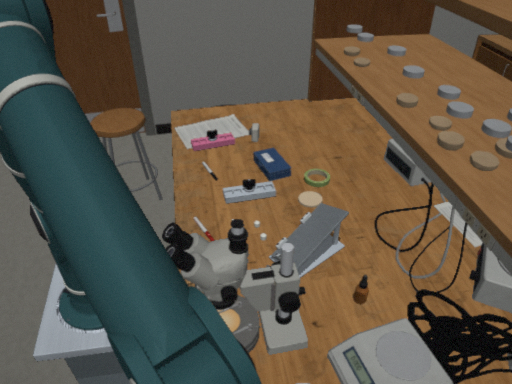

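Top view: the holder is the silver block at (234,203). The pink look-alike is at (122,230), and the blue box at (190,171) is unrelated. There are four white beads at (276,224), (282,203), (298,223) and (299,201). The grey tilted jig is at (322,162) with its low corner near (327,198), and the beige dish is at (252,147). I take the red pen at (279,253) as the marker; the black pen at (183,240) is the alternative. The microscope at (405,235) is an obstacle between the arm and the work, so I'll raise the arm, swing over it, and check from the wrist camera.

```bash
python3 - <<'E'
from h import *
ct,cs=cam("top"),cam("side")
def tri(a,b):
    o1,d1=ray(ct,a);o2,d2=ray(cs,b);d1=d1[0];d2=d2[0]
    s=np.linalg.lstsq(np.c_[d1,-d2],o2-o1,rcond=None)[0]; return np.round((o1+s[0]*d1+o2+s[1]*d2)/2),np.round(np.linalg.norm(o1+s[0]*d1-o2-s[1]*d2))
print("eyepiece",tri((427,272),(172,235)),tri((421,188),(237,226)))
print("jig top?",tri((320,125),(346,212)))
q=np.array(robot.observe()["joints"])
R=rot((0,1,0))
print(robot.observe()["tcp_rot"],R)
o=robot.observe()
up=kin.ik([280,-586,520],o["tcp_rot"]); print(up)
if up is not None:
    robot.goto_joints(up)
    q=np.array(up); print(np.round(q,2))
    tgt=kin.ik([480,200,480],rot((0,1,0))); print(tgt)
    if tgt is not None:
        q2=np.array(tgt)
        robot.goto_joints(q2)
    print(robot.observe()["tcp_pos"])
    im,c=shot("wrist","w1"); print(np.round(-c["R"].T@c["t"]),np.round(c["R"],2).tolist())
    for k in("holder","clamp_grip","jig_plate","bead1"): print(k,pin("wrist",c,k))
E
```

```text
eyepiece (array([ 243., -145.,  324.]), np.float64(3.0)) (array([ 418., -143.,  335.]), np.float64(88.0))
jig top? (array([724.,  77., 125.]), np.float64(4.0))
[ 1.97427418  0.44729381 -1.97426506] [0.         1.57079633 0.        ]
[ 1.06775646  0.35132137  0.00884962  1.10267896 -0.00303598  1.68747959
 -0.04935869]
[ 1.07  0.35  0.01  1.1  -0.    1.69 -0.05]
[ 0.41352389  0.22418077 -1.04878766  1.4638199   0.19391728  1.56468306
  0.94535433]
[480.61309005 199.0489781  479.86565672]
[413. 199. 651.] [[0.0, 1.0, 0.0], [0.97, -0.0, 0.25], [0.25, 0.0, -0.97]]
holder [([485.7, 369.0, -1.9], 0.65)]
clamp_grip [([489.8, 375.3, 56.3], 0.75), ([694.9, -139.9, -1.3], 0.64)]
jig_plate [([507.6, 46.1, 28.5], 0.82), ([483.7, 204.8, 9.7], 0.63)]
bead1 [([484.5, 207.5, 10.1], 0.66), ([490.5, 144.3, 9.3], 0.62), ([411.7, 142.5, 9.9], 0.58), ([414.1, 227.9, 5.3], 0.54)]
```

```bash
python3 - <<'E'
from h import *
robot.goto_joints([-0.35,0.35,0,1.2,0,1.59,0])
o=robot.observe(); print(o["tcp_pos"],o["tcp_rot"])
q=kin.ik([490,170,420],rot((0,1,0))); print(np.round(q,2)); robot.goto_joints(q)
im,c=shot("wrist","w2")
cv2.imwrite('pics/w2b.png',cv2.resize(cv2.imread('pics/w2.png'),(800,600),interpolation=cv2.INTER_CUBIC))
np.savez('w2',**c)
E
```

```text
[622.94251954 192.33444221 474.80153378] [ 0.94678135  1.35517743 -0.9451408 ]
[-0.23  0.11 -0.19  1.62  0.02  1.41  1.15]
```

View pics/w2b.png

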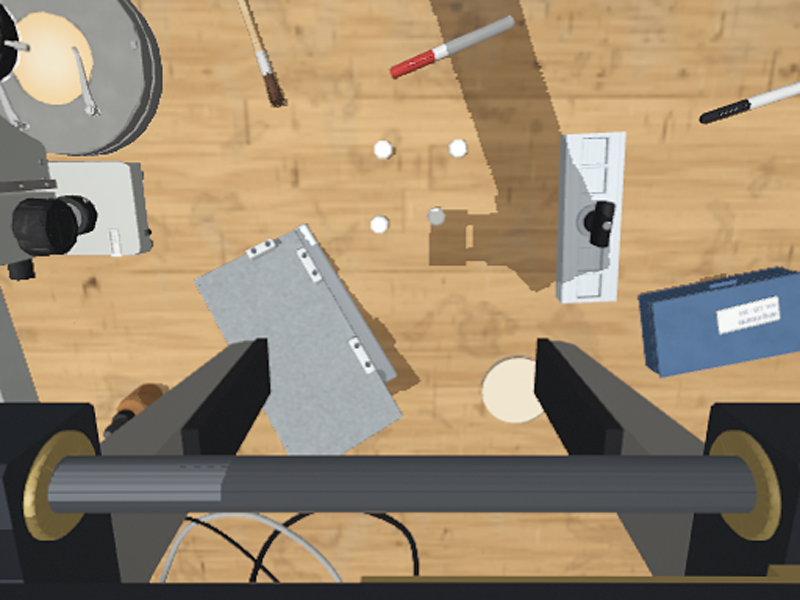

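The wrist view (800 px) confirms the choice: the silver holder is at (592,217) with its knob at (602,224). The four beads are at (383,150), (458,148), (379,225) and (437,216). The jig's end stop is at (262,249) and its side pads are at (310,266) and (362,356). Next I'll fit the jig pose and take a close look at the holder.

```bash
cat >> h.py <<'E'
def jigT(p):
    yaw,x,y=p; d=np.array([np.cos(yaw),np.sin(yaw),0]); t=np.radians(28)
    n=np.cos(t)*np.array([0,0,1])+np.sin(t)*d; D=np.cos(t)*d-np.sin(t)*np.array([0,0,1]); E=np.cross(n,D)
    # x=(-D+sE)/r2, y=(-D-sE)/r2, x cross y=n
    X=(-D+E)/2**.5; Y=np.cross(n,X)
    return np.c_[X,Y,n],np.array([x,y,28.])
E
python3 - <<'E'
from h import *
from scipy.optimize import least_squares
c=dict(np.load('w2.npz')); im=cv2.imread('pics/w2.png')
loc=np.array([[-5,35,14],[-5,145,14],[30,-5,14]],float)
hsv=cv2.cvtColor(im,cv2.COLOR_BGR2HSV); m=((hsv[...,1]<25)&(hsv[...,2]>200)).astype(np.uint8)
n,l,s,ce=cv2.connectedComponentsWithStats(m)
for i in range(1,n):
    if 8<s[i,4]<400: print(s[i,4],np.round(ce[i]*800/512,1),np.round(onz(c,ce[i],18)[0],1))
px=np.array([[310,266],[362,356],[262,249]])*.64
f=lambda p:(proj(c,loc@jigT(p)[0].T+jigT(p)[1])-px).ravel()
best=min((least_squares(f,[a,508,47]) for a in(2.9,3.4,3.8)),key=lambda r:r.cost)
print(best.x,np.round(best.fun,1),np.round(jigT(best.x)[0],2).tolist()); 
cor=np.array([[-12,-12,0],[106,-12,0],[106,220,0],[-12,220,0]],float)
print(np.round(proj(c,cor@jigT(best.x)[0].T+jigT(best.x)[1])/.64))
robot.movep([470,372,230],rot((0,1,0)))
im,c=shot("wrist","w3"); np.savez('w3',**c)
for k in("holder","clamp_grip","well1"): print(k,pin("wrist",c,k))
cv2.imwrite('pics/w3b.png',cv2.resize(cv2.imread('pics/w3.png'),(800,600)))
print(np.round(robot.observe()["joints"],2))
E
```

```text
10 [10.9 15.2] [ 283.1 -216.1   18. ]
56 [439.7  50.2] [315.1 208.4  18. ]
63 [261.8  62. ] [325.9  28.5  18. ]
13 [16.2 60.6] [ 324.6 -218.7   18. ]
194 [773.9  94.7] [358.5 551.9  18. ]
23 [88.5 99.9] [ 361.9 -151.8   18. ]
15 [ 89.1 109.6] [ 371.3 -152.6   18. ]
14 [ 10.8 114.1] [ 375.8 -233.7   18. ]
96 [457.2 147.2] [409.2 228.4  18. ]
98 [382.  148.4] [410.3 149.2  18. ]
10 [434.5 209.5] [474.2 205.4  18. ]
92 [378.3 224. ] [489.6 144.2  18. ]
57 [306.7 233.9] [500.4  65.6  18. ]
75 [259.6 248.1] [515.9  13.   18. ]
106 [307.9 264.8] [534.7  65.5  18. ]
115 [360.4 355.1] [641.7 121.5  18. ]
[  2.86066314 509.83856282  49.67284728] [ 0.  -0.2  0.2  0.4 -0.3 -0.1] [[0.4, 0.8, -0.45], [-0.85, 0.51, 0.13], [0.33, 0.33, 0.88]]
[[295. 230.]
 [193. 281.]
 [302. 481.]
 [404. 417.]]
holder [([481.1, 372.0, -2.9], 0.98)]
clamp_grip [([486.9, 373.4, 57.0], 0.64)]
well1 [([561.0, 377.1, 26.9], 0.89), ([414.7, 371.3, 27.0], 0.81), ([449.0, 375.6, 29.0], 0.67), ([528.2, 372.9, 31.0], 0.6)]
[-0.48  0.39 -0.32  1.7   0.14  1.07  0.73]
```

View pics/w3b.png

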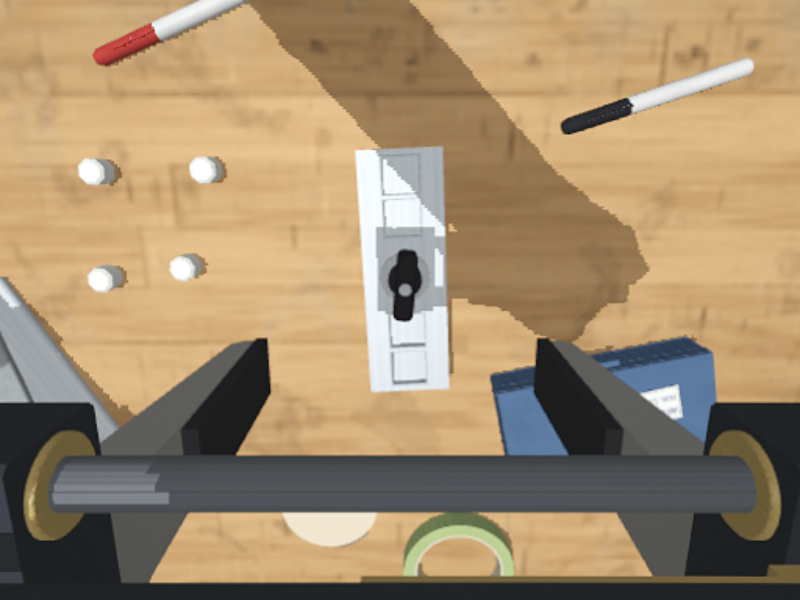

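The close view (800 px) shows the holder from (357,150) to (449,390). The knob bar runs from about (407,250) to (402,320), so it is turned slightly clockwise from the holder's length. The jig fit residual is under 0.5 px. Next I'll check reach over all the waypoints, then grasp.

```bash
python3 - <<'E'
from h import *
c=dict(np.load('w3.npz'))
b=onz(c,np.array([[407,250],[402,320]])*.64,66); print(b, np.degrees(np.arctan2(*(b[1]-b[0])[[1,0]])))
e=onz(c,np.array([[357,150],[442,147],[371,390],[449,388]])*.64,27); print(np.round(e,1)); 
for i,j in((0,2),(1,3)): print(np.degrees(np.arctan2(*(e[j]-e[i])[[1,0]])))
print(e.mean(0))
R,t=jigT([2.8607,509.8,49.7]); np.savez('jig',R=R,t=t)
P=t+R@[30,90,41]; print(P)
for a in range(-180,181,20):
    y=-R[:,0]*np.cos(np.radians(a))-R[:,1]*np.sin(np.radians(a))  # ccw by a from -X
    q=kin.ik(P,rot(y,-R[:,2])); print(a,None if q is None else np.round(q,2))
E
```

```text
[[459.6846829  374.486751    66.        ]
 [506.99849058 371.16643907  66.        ]] -4.014229593605011
[[396.6 340.5  27. ]
 [394.7 399.   27. ]
 [575.6 347.2  27. ]
 [574.1 407.4  27. ]]
2.1411235131634143
2.700665018099226
[485.25394639 373.5047852   27.        ]
[575.05153664  75.03055039 104.03683438]
-180 [-0.85  0.41  0.59  2.24  0.32  0.16 -1.71]
-160 [-0.76  0.39  0.49  2.23  0.56  0.19 -1.59]
-140 [-0.75  0.39  0.48  2.23  0.57  0.19 -1.25]
-120 [-0.67  0.38  0.38  2.23  0.73  0.21 -1.05]
-100 [-0.57  0.37  0.26  2.22  0.86  0.25 -0.82]
-80 [-0.49  0.36  0.17  2.22  0.94  0.27 -0.54]
-60 [-0.45  0.36  0.12  2.21  0.98  0.29 -0.23]
-40 [-0.44  0.36  0.11  2.21  0.98  0.29  0.12]
-20 [-0.42  0.36  0.08  2.21  1.    0.3   0.45]
0 [-0.37  0.36  0.03  2.21  1.03  0.31  0.78]
20 [-0.32  0.36 -0.04  2.2   1.07  0.33  1.09]
40 [-0.25  0.37 -0.1   2.2   1.11  0.36  1.42]
60 [-0.19  0.37 -0.18  2.2   1.14  0.38  1.74]
80 [-0.12  0.38 -0.26  2.19  1.18  0.41  2.06]
100 [-0.06  0.39 -0.34  2.19  1.21  0.43  2.39]
120 [ 0.01  0.4  -0.41  2.18  1.24  0.46  2.72]
140 [-1.21  0.61  1.11  2.25 -1.13  0.3  -1.03]
160 [-0.92  0.43  0.69  2.24  0.04  0.15 -1.79]
180 [-0.85  0.41  0.59  2.24  0.32  0.16 -1.71]
```

```bash
python3 - <<'E'
from h import *
R0=rot((0.07,0.998,0))
print(grip(0.6,50))
robot.movep([485,373,140],R0)
robot.servo_line([485,373,41],feed=80)
print(grip(0.0,50)); o=robot.observe(); print(o["grip_width"]*92,o["contact_force"])
robot.servo_line([485,373,56],feed=40); robot.hold(0.4)
o=robot.observe(); print(o["t"],o["grip_width"]*92,o["contact_force"],o["wrist_torque"],np.round(o["joints"],2))
shot("wrist","w4")
J=np.load('jig.npz'); R,t=J["R"],J["t"]; th=0.112
B=np.cos(th)*R[:,1]+np.sin(th)*R[:,0]; y=np.cross(R[:,2],B)
print(y,kin.ik(t+R@[42,102,41+3],rot(y,-R[:,2])),kin.ik(t+R@[42,102,41+60],rot(y,-R[:,2])))
E
```

```text
False
False
19.644425510598918 [-0.01338253 -0.06544618  0.88476781]
12.6667 19.76901078792806 [-0.15304025 -0.21428466 -4.26571865] [ 0.0010755  -0.15105104  0.06091766] [-0.52  0.62 -0.26  1.79  0.22  0.76  0.61]
[-0.31236629  0.90371722 -0.29278404] [-0.38396967  0.35697162  0.06545372  2.17893862  0.91630974  0.31553201
  0.79628502] [-0.33717946  0.2331228  -0.02940308  2.19247949  0.77374943  0.42614187
  0.93196664]
```

View pics/w4.png

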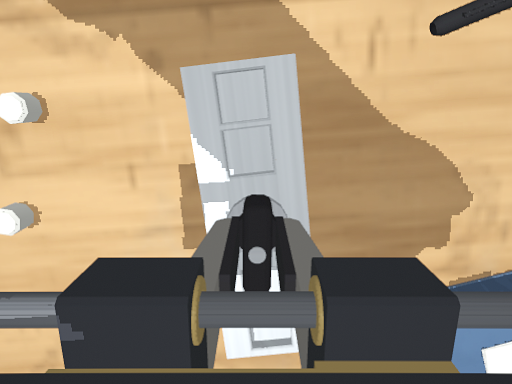

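Holder is lifted: the bar is square between the fingers at (257,240) and the block hangs level. Now I'll carry it to the jig.

```bash
python3 - <<'E'
from h import *
J=np.load('jig.npz'); R,t=J["R"],J["t"]; th=0.112
B=np.cos(th)*R[:,1]+np.sin(th)*R[:,0]; rv=rot(np.cross(R[:,2],B),-R[:,2])
A=t+R@[42,102,41+50]; print(A)
def st(s): o=robot.observe(); print(s,round(o["t"],1),round(o["grip_width"]*92,1),np.round(o["contact_force"],1),np.round(o["tcp_pos"],1))
robot.servo_line([485,373,110],feed=150); st("up")
robot.servo_line([510,330,165],feed=120,rotation=rv); st("tilt")
robot.servo_line(A,feed=150); st("above")
robot.servo_line(t+R@[42,102,41+6],feed=60); robot.hold(0.2); st("near")
shot("wrist","w5"); shot("top","t5"); shot("side","s5")
a=cv2.imread('pics/w5.png'); b=cv2.resize(cv2.imread('pics/top0.png')[0:1,0:1],(1,1))
s=cv2.imread('pics/s5.png')[170:300,230:380]
cv2.imwrite('pics/m5.png',np.hstack([cv2.resize(a,(480,360)),cv2.resize(s,(320,360))]))
E
```

```text
[566.89479187  77.38394287 156.15141064]
up 13.2 19.4 [-0.9  0.2 -4.5] [484.9 372.7 109.9]
tilt 14.0 19.4 [ 0.2  0.3 -4.6] [509.7 330.1 164.2]
above 15.9 0.2 [-0.1 -0.1 -0. ] [567.   78.3 156.3]
near 17.0 0.4 [0.1 0.3 0.4] [586.9  71.8 117.7]
```

View pics/m5.png

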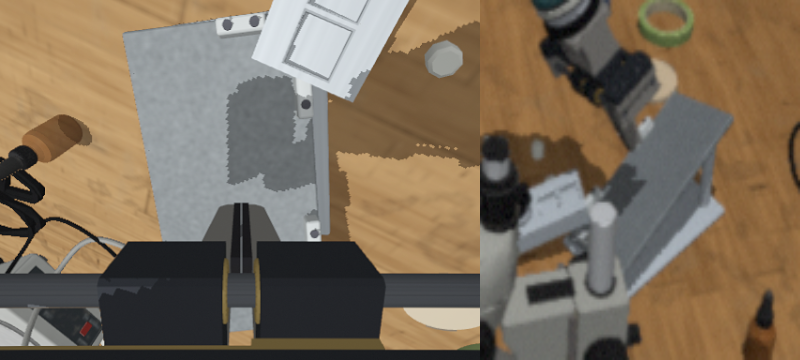

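The grip slackened on the way and the holder dropped; it now lies against the jig's low end. I'll back off and look.

```bash
python3 - <<'E'
from h import *
J=np.load('jig.npz'); R,t=J["R"],J["t"]
robot.servo_line(t+R@[42,102,41+120],feed=200); grip(0.6,50)
robot.movep([500,120,400],rot((0,1,0)))
im,c=shot("wrist","w6"); np.savez('w6',**c)
for k in("holder","clamp_grip","well1","bead1"): print(k,pin("wrist",c,k))
im,c=shot("top","t6")
for k in("holder","clamp_grip","well1"): print(k,pin("top",c,k))
w=cv2.imread('pics/w6.png')[0:300,60:460]
cv2.imwrite('pics/w6b.png',cv2.resize(w,(800,600)))
E
```

```text
holder [([437.3, 65.6, 20.2], 0.94)]
clamp_grip [([422.8, 69.9, 77.2], 0.62)]
well1 [([361.1, 66.0, 27.2], 0.87), ([393.6, 70.2, 37.9], 0.84), ([472.5, 66.7, 61.6], 0.65), ([489.9, 144.4, 6.7], 0.49)]
bead1 [([413.8, 233.4, 9.5], 0.58), ([411.7, 147.5, 10.1], 0.53), ([490.3, 140.4, 10.6], 0.51), ([481.6, 207.1, 13.7], 0.42)]
holder [([394.9, 752.2, 5.4], 0.6), ([433.6, 63.3, 23.7], 0.56), ([390.5, 63.2, 39.0], 0.35)]
clamp_grip [([420.9, 64.4, 77.6], 0.66), ([391.0, 753.1, 54.0], 0.58)]
well1 [([353.2, 745.9, 28.3], 0.91), ([471.3, 69.7, 58.8], 0.9), ([323.6, 744.7, 27.0], 0.86), ([387.6, 65.7, 40.2], 0.81), ([464.8, 761.7, 27.3], 0.81), ([499.3, 68.7, 71.2], 0.73), ([439.7, 757.3, 30.5], 0.67)]
```

View pics/w6b.png

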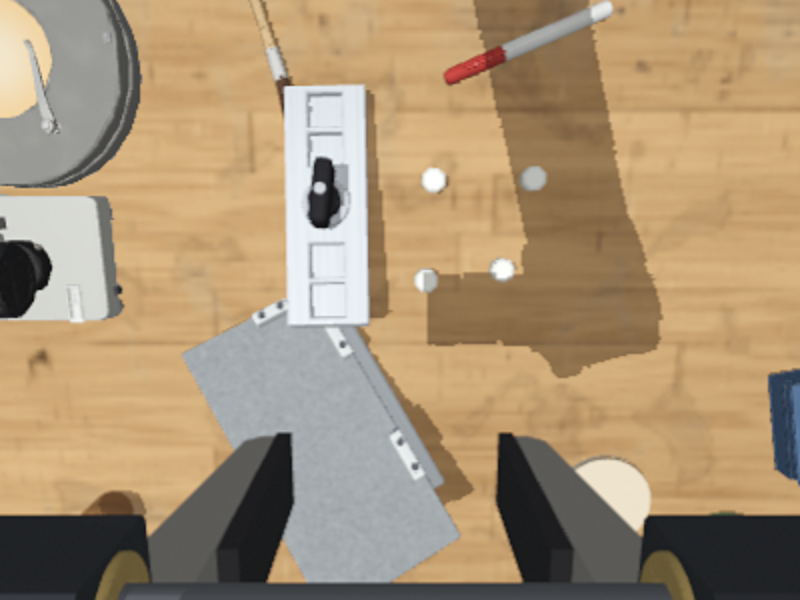

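The holder is propped: its low end is on the bench and its far end is on the jig corner. In this crop its top runs from (286,87) to (369,325). The beads at (433,180), (534,178), (426,280) and (502,269) and the pens are undisturbed. I'll fit its pose and check reach.

```bash
python3 - <<'E'
from h import *
from scipy.optimize import least_squares
c=dict(np.load('w6.npz'))
px=np.array([[286,87],[364,85],[290,326],[369,325]])/2+[60,0]
cor=np.array([[30,-90,27],[-30,-90,27],[30,90,27],[-30,90,27]],float)   # holder y ~ +x world, x ~ -y world
W=np.array([[361.1,66,27.2],[390.6,68,39],[472,68,60],[499,69,71],[422,67,77.4]]); Wl=np.array([[0,-72,28],[0,-42,28],[0,42,28],[0,72,28],[0,0,55.]])
def f(p):
    M=Ro.from_rotvec(p[3:]).as_matrix(); 
    return np.r_[((proj(c,cor@M.T+p[:3])-px)).ravel(),((Wl@M.T+p[:3]-W)/4).ravel()]
M0=np.c_[[0,-1,0],[.95,0,.31],[-.31,0,.95]]
r=least_squares(f,np.r_[437,66,22,Ro.from_matrix(M0).as_rotvec()]); M=Ro.from_rotvec(r.x[3:]).as_matrix(); o=r.x[:3]
print(np.round(o,1),np.round(M,3).tolist(),np.round(f(r.x),1))
print("bottom corners",np.round(np.array([[30,-90,0],[-30,-90,0],[30,90,0],[-30,90,0]])@M.T+o,1))
print("barproj",np.round((proj(c,np.array([[0,-23,68],[0,0,68],[0,23,68.]])@M.T+o)-[60,0])*2))
np.savez('hold',M=M,o=o)
for th in(0,0.112):
    B=np.cos(th)*M[:,1]+np.sin(th)*M[:,0]
    for n in(M[:,2],[0,0,1],[-.15,0,.99]):
        n=np.array(n)/np.linalg.norm(n); J=np.cross(M[:,2],B); J-=n*(n@J)
        for h in(0,60): 
            q=kin.ik(o+60*M[:,2]-19*n+[0,0,h],rot(J,-n)); print(th,np.round(n,2),h,None if q is None else np.round(q,2))
E
```

```text
[438.1  69.3  23. ] [[0.028, 0.963, -0.268], [-0.999, 0.019, -0.033], [-0.027, 0.268, 0.963]] [-0.3  0.5  0.3  0.1 -0.4 -0.1  0.1 -0.5  0.   0.2  0.9 -0.1 -0.1 -0.1
 -0.2  0.3  0.3  0.2  0.2 -0.4  0.3  0.1 -0.4]
bottom corners [[ 3.522e+02  3.760e+01 -1.900e+00]
 [ 3.506e+02  9.750e+01 -3.000e-01]
 [ 5.256e+02  4.110e+01  4.640e+01]
 [ 5.239e+02  1.010e+02  4.800e+01]]
barproj [[319. 156.]
 [319. 189.]
 [320. 222.]]
0 [-0.27 -0.03  0.96] 0 [-0.24  0.27 -0.03  2.43  0.26  0.18  1.08]
0 [-0.27 -0.03  0.96] 60 [-0.13  0.13 -0.14  2.38  0.16  0.36  1.18]
0 [0. 0. 1.] 0 [-0.13  0.36 -0.12  2.23  0.08  0.55  1.29]
0 [0. 0. 1.] 60 [-0.13  0.24 -0.12  2.2   0.04  0.7   1.32]
0 [-0.15  0.    0.99] 0 [-0.17  0.31 -0.11  2.34  0.21  0.36  1.14]
0 [-0.15  0.    0.99] 60 [-0.13  0.18 -0.14  2.3   0.13  0.53  1.21]
0.112 [-0.27 -0.03  0.96] 0 [-0.25  0.27 -0.02  2.43  0.25  0.18  0.98]
0.112 [-0.27 -0.03  0.96] 60 [-0.14  0.13 -0.13  2.38  0.16  0.36  1.07]
0.112 [0. 0. 1.] 0 [-0.14  0.36 -0.11  2.23  0.08  0.55  1.18]
0.112 [0. 0. 1.] 60 [-0.13  0.24 -0.12  2.2   0.04  0.7   1.21]
0.112 [-0.15  0.    0.99] 0 [-0.17  0.31 -0.1   2.34  0.2   0.36  1.03]
0.112 [-0.15  0.    0.99] 60 [-0.14  0.18 -0.14  2.3   0.13  0.53  1.11]
```

```bash
python3 - <<'E'
from h import *
H=np.load('hold.npz'); M,o=H["M"],H["o"]; J=np.load('jig.npz'); R,t=J["R"],J["t"]
th=0.1; n=np.array([-.18,M[1,2],.98]); n/=np.linalg.norm(n)
B=np.cos(th)*M[:,1]+np.sin(th)*M[:,0]; jd=np.cross(M[:,2],B)
rv=rot(jd,-n); P=o+60*M[:,2]-19*n
Q=Ro.from_rotvec(rv).as_matrix(); rel=M.T@Q; pr=M.T@(P-o)
rj=Ro.from_matrix(R@rel).as_rotvec(); hp=lambda x,y,z: t+R@([x,y,z]+pr)
def st(s): ob=robot.observe(); print(s,round(ob["t"],1),round(ob["grip_width"]*92,1),np.round(ob["contact_force"],1),np.round(ob["tcp_pos"],1)); return ob
print(P,hp(42,102,2),kin.ik(hp(42,102,2),rj),kin.ik(hp(42,102,60),rj))
robot.movep(P+[0,0,70],rv); robot.servo_line(P,feed=80); st("at")
grip(0.0,60); st("gripped")
robot.servo_line(P+[0,0,25],feed=40); robot.hold(.2); ob=st("lift")
if ob["grip_width"]*92>10:
    robot.servo_line(P+[0,0,80],feed=80); st("up")
    robot.servo_line(hp(42,102,60)+[-60,0,20],feed=80,rotation=rj); st("tilted")
    robot.servo_line(hp(42,102,50),feed=80); st("above")
    robot.servo_line(hp(42,102,12),feed=50); robot.hold(.2); st("near")
shot("wrist","w7"); shot("side","s7")
a=cv2.imread('pics/w7.png'); s=cv2.imread('pics/s7.png')[170:300,230:380]
cv2.imwrite('pics/m7.png',np.hstack([cv2.resize(a,(480,360)),cv2.resize(s,(320,360))]))
np.savez('grasp',pr=pr,rj=rj)
E
```

```text
[425.46107638  67.94682223  62.10866622] [587.14732042  70.32035799 113.26153631] [-0.34428389  0.37934217  0.00700711  2.11323049  0.74159998  0.43730967
  0.9761744 ] [-0.29099933  0.2621409  -0.09337597  2.12651919  0.66827424  0.54837716
  1.04121928]
at 22.2 54.9 [ 0.6 -0.2 -0.5] [425.9  68.1  62.5]
gripped 22.9 13.4 [-6.2 -0.4 19.8] [426.1  68.3  63.4]
lift 23.9 13.7 [-0.8 -0.6 -3.5] [425.2  67.9  86.8]
up 24.7 13.9 [-0.5 -1.2 -4.9] [425.   67.8 141.7]
tilted 25.9 13.4 [-0.5 -0.4 -4.1] [500.7  77.6 184.1]
above 27.0 13.7 [ 0.3 -0.3 -4.2] [565.2  76.6 155.7]
near 28.1 13.6 [-0.6  0.3 -4.8] [582.7  71.7 122.5]
```

View pics/m7.png

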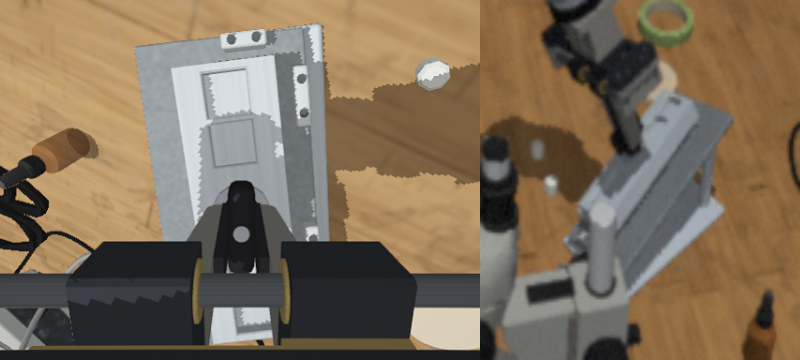

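The holder hangs over the jig, parallel to the pads within a few degrees (end stop at (243,39), holder end at (222,65)). I'll lower it until it touches, then release.

```bash
cat >> h.py <<'E'
def fith(c,im=None):
    pass
E
python3 - <<'E'
from h import *
J=np.load('jig.npz'); R,t=J["R"],J["t"]; G=np.load('grasp.npz'); pr,rj=G["pr"],G["rj"]
hp=lambda x,y,z: t+R@([x,y,z]+pr)
f0=robot.observe()["contact_force"]
for z in np.arange(9,-5,-1.):
    robot.servo_line(hp(42,102,z),feed=20); f=(robot.observe()["contact_force"]-f0)@R[:,2]
    if f>2.5: break
print(z,f)
grip(0.75,60); robot.hold(0.8)
robot.servo_line(hp(42,102,z+90),feed=150)
print(robot.observe()["t"])
im,c=shot("wrist","w8"); np.savez('w8',**c)
for k in("holder","clamp_grip","well1"):
    for d in viewer.pinpoint(k,"wrist"): print(k,np.round(R.T@(world(c,d["at"])-t),1),round(d["confidence"],2))
cor=np.array([[0,0,27],[60,0,27],[0,180,27],[60,180,27]],float)
print(np.round(proj(c,cor@R.T+t)*800/512))
cv2.imwrite('pics/w8b.png',cv2.resize(cv2.imread('pics/w8.png'),(800,600)))
E
```

```text
3.0 5.669170486933504
32.4417
holder [29.5 95.6 -0.8] 0.81
clamp_grip [ 33.8 140.   32.7] 0.62
clamp_grip [29.5 98.4 58.1] 0.59
well1 [ 31.7 135.2  30.7] 0.95
well1 [26.8 59.7 28.4] 0.89
well1 [ 29.1 171.4  24.5] 0.57
[[466. 109.]
 [351. 122.]
 [492. 437.]
 [387. 447.]]
```

View pics/w8b.png

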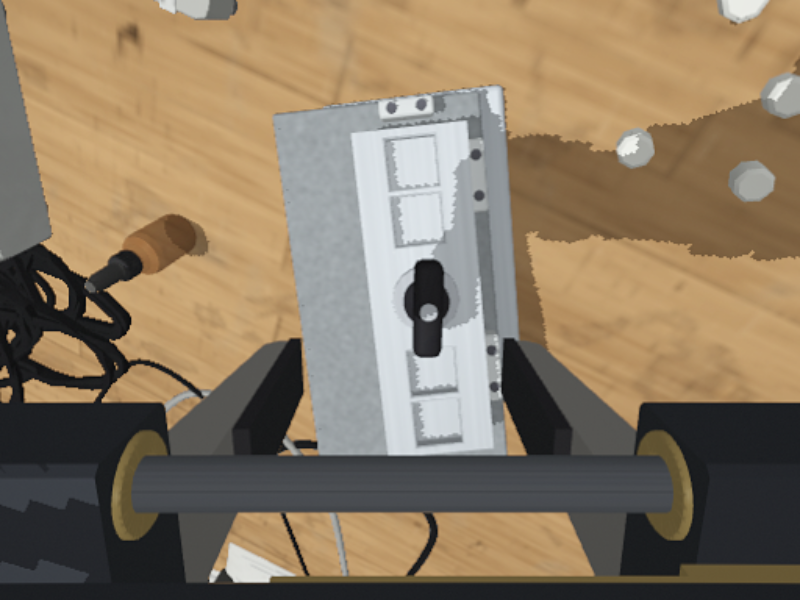

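The holder rests on both side pads. However, its end at (467,121)-(351,134) sits about 6-7 mm short of where it should be, with a dark gap at the end stop (405,125). I'll measure again, and if it is still short, nudge it from its upper end with shut fingers.

```bash
cat > push.py <<'E'
from h import *
J=np.load('jig.npz'); R,t=J["R"],J["t"]
def meas():
    im,c=shot("wrist"); v=[]
    for k,l in(("holder",[90]),("clamp_grip",[90]),("well1",[18,48,132,162])):
        for d in viewer.pinpoint(k,"wrist"):
            p=R.T@(world(c,d["at"])-t)
            e=p[1]-np.array(l); e=e[np.abs(e).argmin()]
            if abs(e)<14 and d["confidence"]>.3: v.append((round(p[0],1),round(e,1)))
    return v,c
E
python3 - <<'E'
from push import *
v,c=meas(); print(v)
rv=rot(-R[:,0],-R[:,2])
grip(0.0,40)
g=lambda y,z,x=32: t+R@[x,y,z]
robot.movep(g(205,70),rv); robot.servo_line(g(205,16),feed=60)
f0=robot.observe()["contact_force"]
y=203
while y>186:
    robot.servo_line(g(y,16),feed=15); f=(robot.observe()["contact_force"]-f0)@R[:,1]; print(y,round(f,1),end='; ')
    if f>6: break
    y-=1
robot.servo_line(g(206,16),feed=60); robot.servo_line(g(206,90),feed=100)
robot.movep(g(102,130),rv); grip(0.75,40)
v,c=meas(); print(v,robot.observe()["t"])
im,c=shot("wrist","w9"); np.savez('w9',**c)
cor=np.array([[0,0,27],[60,0,27],[0,180,27],[60,180,27],[15,0,14],[45,0,14]],float)
uv=proj(c,cor@R.T+t); print(np.round(uv))
a=cv2.imread('pics/w9.png'); u,w=uv[:2].mean(0).astype(int); x0,y0=max(u-100,0),max(w-75,0); print(x0,y0)
cv2.imwrite('pics/w9b.png',cv2.resize(a[y0:y0+150,x0:x0+200],(800,600),interpolation=cv2.INTER_CUBIC)); print(np.round((uv-[x0,y0])*4))
E
```

```text
[(np.float64(25.8), np.float64(7.3)), (np.float64(29.8), np.float64(7.3)), (np.float64(32.6), np.float64(4.3)), (np.float64(27.5), np.float64(5.4)), (np.float64(27.0), np.float64(9.7)), (np.float64(30.3), np.float64(3.1))]
203 -1.4; 202 -1.0; 201 -0.9; 200 -0.9; 199 -1.6; 198 -1.7; 197 -0.8; 196 -1.1; 195 -0.9; 194 -0.8; 193 -1.6; 192 -1.0; 191 -1.1; 190 -1.5; 189 -0.7; 188 -0.5; 187 0.8; [(np.float64(30.1), np.float64(-3.5)), (np.float64(28.3), np.float64(-0.1)), (np.float64(34.9), np.float64(0.9)), (np.float64(28.6), np.float64(-3.1)), (np.float64(27.4), np.float64(2.8)), (np.float64(26.1), np.float64(-4.3))] 42.9583
[[300.  57.]
 [221.  57.]
 [294. 271.]
 [227. 271.]
 [279.  59.]
 [242.  59.]]
160 0
[[ 560.  228.]
 [ 246.  229.]
 [ 535. 1084.]
 [ 267. 1085.]
 [ 477.  237.]
 [ 327.  237.]]
```

View pics/w9b.png

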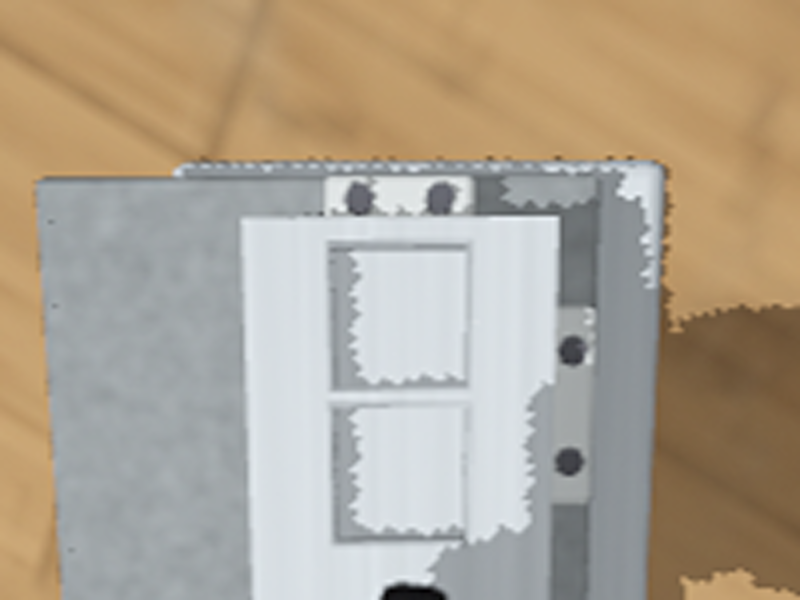

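The holder's end at row 216 now meets the end stop at (400,195), and its long side is on the pad at (572,405). I'll check the jig fit against this view and finish the push to a firm contact.

```bash
python3 - <<'E'
from push import *
c=dict(np.load('w9.npz'))
pts=np.array([[15,-10,14],[45,-10,14],[-10,15,14],[-10,55,14],[0,55,14],[106,-12,0],[30,-12,0]],float)
print(np.round((proj(c,pts@R.T+t)-[160,0])*4),"obs: (473,177)(325,178)(595,308)(588,504)(550,504)(37,180)")
rv=rot(-R[:,0],-R[:,2]); g=lambda y,z,x=32: t+R@[x,y,z]
grip(0.0,40)
robot.movep(g(205,70),rv); robot.servo_line(g(205,16),feed=80); robot.servo_line(g(190,16),feed=40); robot.hold(.2)
f0=robot.observe()["contact_force"]
y=189
while y>180:
    robot.servo_line(g(y,16),feed=10); robot.hold(.1); f=(robot.observe()["contact_force"]-f0)@R[:,1]; print(y,round(f,1),end='; ')
    if f>5: break
    y-=.5
robot.servo_line(g(206,16),feed=60); robot.servo_line(g(206,90),feed=100)
print(robot.observe()["t"])
E
```

```text
[[478. 183.]
 [326. 183.]
 [599. 315.]
 [591. 515.]
 [544. 515.]
 [ 36. 184.]
 [401. 184.]] obs: (473,177)(325,178)(595,308)(588,504)(550,504)(37,180)
189 0.3; 188.5 0.7; 188.0 0.7; 187.5 0.6; 187.0 3.2; 186.5 4.4; 186.0 6.1; 49.9917
```

Firm contact at once (y = 187 → 186), so the holder is seated and the jig fit is about 1.5-2 mm off in y, which I'll correct. Now the beads, starting with one as a trial.

```bash
cat > bead.py <<'E'
from push import *
t=t+R@[0.3,-2,0.5]
rw=rot(-R[:,0],-R[:,2]); rd=rot((0,1,0))
def beads(c=None):
    im,c=shot("wrist"); out=[]
    for d in viewer.silhouettes("bead1","wrist"):
        ys,xs=np.nonzero(d["mask"])
        if len(xs)>10: out.append((onz(c,[xs.mean(),ys.mean()],11)[0][:2],round(d["confidence"],2),len(xs)))
    return out
def near(p,bs):
    b=[x for x in bs if np.linalg.norm(x[0]-p)<60]
    return min(b,key=lambda x:np.linalg.norm(x[0]-p)-20*(x[1]>.3)) if b else None
def st(s): o=robot.observe(); print(s,round(o["t"],1),"w",round(o["grip_width"]*92,1),np.round(o["contact_force"],1),np.round(o["tcp_pos"],1)); return o
def do(p,wy):
    p=np.array(p,float)
    robot.movep([p[0]-10,p[1],150],rd); grip(0.5,30)
    bs=beads(); b=near(p,bs)
    if b is None: print("none near",p,bs); return False
    q=b[0]; print("bead",np.round(q,1),b[1:])
    robot.servo_line([q[0],q[1],60],feed=200); robot.servo_line([q[0],q[1],11],feed=70)
    grip(0.0,30); robot.servo_line([q[0],q[1],40],feed=100); o=st("lift")
    if o["grip_width"]*92<10: return False
    robot.servo_line([q[0],q[1],190],feed=250)
    W=lambda h:t+R@[30,wy,h]
    robot.movep(W(90),rw); o=st("above")
    if o["grip_width"]*92<10: print("lost"); return False
    robot.servo_line(W(45),feed=150); robot.servo_line(W(31.5),feed=30); st("down")
    grip(0.38,30); robot.hold(.2); robot.servo_line(W(90),feed=150); return True
E
python3 - <<'E'
from bead import *
for wy in(18,48,132,162): print(kin.ik(t+R@[30,wy,31.5],rw) is not None, kin.ik(t+R@[30,wy,90],rw) is not None)
print(do((489,144),18))
robot.movep(t+R@[30,60,170],rw)
im,c=shot("wrist","w10"); np.savez('w10',**c); print(beads())
cv2.imwrite('pics/w10b.png',cv2.resize(cv2.imread('pics/w10.png')[:300,50:450],(800,600)))
E
```

```text
True True
True True
True True
True True
bead [489.3 144.2] (0.92, 345)
lift 54.0 w 17.3 [-0.3  0.1 -0.6] [489.5 144.1  40.3]
above 55.7 w 17.5 [-0.6  0.3  0. ] [494.   44.  122.7]
down 56.8 w 17.6 [-0.1 -0.7 -0.7] [520.5  36.2  72.1]
True
[(array([550.63069217,  30.66625011]), 0.88, 334), (array([481.17648487, 205.92695217]), 0.79, 445), (array([410.51556204, 149.20706324]), 0.76, 568), (array([438.50902364, 192.78046335]), 0.7, 542)]
```

View pics/w10b.png

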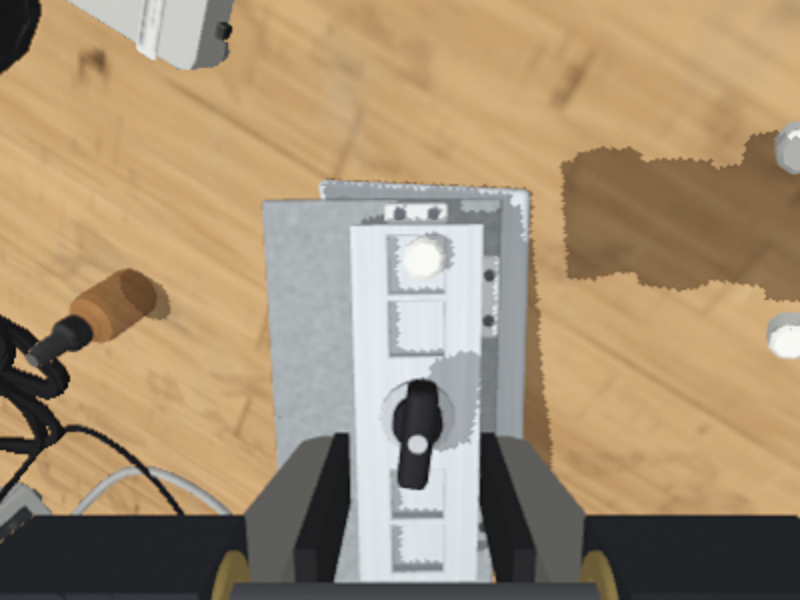

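The first bead is in its well at (423,258) and the holder is still home. One bead has been knocked aside to (438,193), so I'll carry on with fresh looks.

```bash
python3 - <<'E'
from bead import *
for p,w in(((481,206),48),((438.5,193),132),((410.5,149),162)):
    r=do(p,w); print(p,w,r)
    if not r: break
robot.movep(t+R@[30,60,190],rw)
im,c=shot("wrist","w11"); print(beads(),robot.observe()["t"])
cv2.imwrite('pics/w11b.png',cv2.resize(cv2.imread('pics/w11.png')[:300,50:450],(800,600)))
E
```

```text
bead [481.4 205.8] (0.77, 353)
lift 62.1 w 17.1 [-0.3  0.4 -0.4] [481.6 205.8  40.3]
above 63.8 w 17.5 [0.  0.8 0.5] [517.9  59.4 132.6]
down 64.8 w 17.5 [-0.4 -0.7 -0.5] [544.3  51.4  81.9]
(481, 206) 48 True
bead [438.8 193.2] (0.93, 338)
lift 69.8 w 17.5 [-0.7 -0.4 -0.1] [438.9 193.2  40.2]
above 71.2 w 17.5 [-1.3  0.1  0.4] [583.7 101.7 159.7]
down 72.3 w 17.5 [ 0.5 -0.  -0.6] [611.   93.8 109.4]
(438.5, 193) 132 True
bead [410.3 148.8] (0.69, 352)
lift 77.1 w 17.1 [ 0.3 -0.1  1. ] [410.5 148.7  40.1]
above 78.7 w 17.3 [-0.7 -0.4 -0.8] [607.2 116.5 169.3]
down 79.7 w 17.6 [-0.4 -0.4 -0.5] [634.9 109.1 119.3]
(410.5, 149) 162 True
[(array([708.47205444, 107.70669652]), 0.68, 234), (array([586.94884821,  47.83673132]), 0.59, 336), (array([550.1307661 ,  30.51789422]), 0.58, 302)] 81.7
```

View pics/w11b.png

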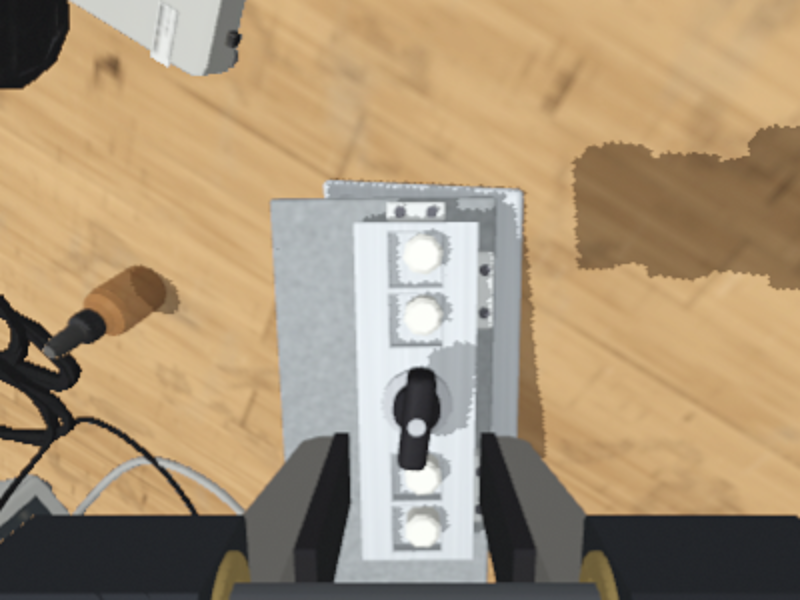

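All four beads are in wells at (423,253), (423,316), (422,475) and (422,530). The knob bar at (417,418) still stands near 0.1 rad. I'll turn the knob clockwise in two grips.

```bash
cat > knob.py <<'E'
from bead import *
n=R[:,2]; C=t+R@[29.5,89.5,44]
def jr(a):
    a=np.radians(a); return rot(-R[:,0]*np.cos(a)-R[:,1]*np.sin(a),-n)
def turn(a0,a1,step=6,tmax=0.9):
    grip(0.42,50); robot.movep(C+60*n,jr(a0)); robot.servo_line(C,feed=80)
    f0=robot.observe(); grip(0.0,60); st("grip")
    a=a0
    while a>a1:
        a=max(a-step,a1); robot.movep(C,jr(a)); o=robot.observe()
        f=o["contact_force"]-f0["contact_force"]; T=(o["wrist_torque"]-f0["wrist_torque"])@n
        print(f"{a:.0f} t{o['t']:.1f} T{T:.2f} F{np.round(R.T@f,0)} w{o['grip_width']*92:.1f}")
        if abs(T)>tmax or np.linalg.norm(f)>30: break
    return a
def rel(a):
    grip(0.42,60); robot.hold(.2); robot.servo_line(C+60*n,feed=120); st("rel")
E
python3 - <<'E'
from knob import *
a=turn(-6.4,-126); 
rel(a)
robot.movep(t+R@[30,60,190],rw)
im,c=shot("wrist","w12"); 
cv2.imwrite('pics/w12b.png',cv2.resize(cv2.imread('pics/w12.png')[:300,50:450],(800,600)))
E
```

```text
grip 83.8 w 13.5 [-2.1  0.7  3. ] [571.4  74.5 106.5]
-12 t84.1 T-0.28 F[-1. -1.  5.] w13.6
-18 t84.3 T-0.24 F[-1. -0.  5.] w13.6
-24 t84.6 T-0.23 F[-0.  1.  6.] w13.4
-30 t84.8 T-0.26 F[-1. -1.  6.] w13.4
-36 t85.1 T-0.22 F[-0. -0.  6.] w13.6
-42 t85.3 T-0.20 F[ 1. -2.  5.] w13.3
-48 t85.6 T-0.23 F[ 0. -1.  6.] w13.5
-54 t85.8 T-0.17 F[ 0. -1.  7.] w13.6
-60 t86.1 T-0.21 F[-0. -1.  7.] w13.4
-66 t86.3 T-0.19 F[-0. -1.  7.] w13.7
-72 t86.6 T-0.15 F[-0. -1.  6.] w13.3
-78 t86.8 T-0.14 F[-0. -1.  7.] w13.6
-84 t87.1 T-0.22 F[-0. -0.  7.] w13.5
-90 t87.3 T-0.15 F[ 1. -0.  7.] w13.9
-96 t87.6 T-0.22 F[ 0. -0.  7.] w13.5
-102 t87.8 T-0.15 F[-0. -0.  7.] w13.2
-108 t88.1 T-0.16 F[-0. -2.  7.] w13.7
-114 t88.3 T-0.17 F[-0. -1.  8.] w14.3
-120 t88.6 T-0.23 F[-0. -1.  8.] w13.8
-126 t88.8 T-0.17 F[ 0. -1.  8.] w13.2
rel 90.2 w 38.6 [ 0.2  0.3 -0.5] [544.4  82.1 159.1]
```

View pics/w12b.png

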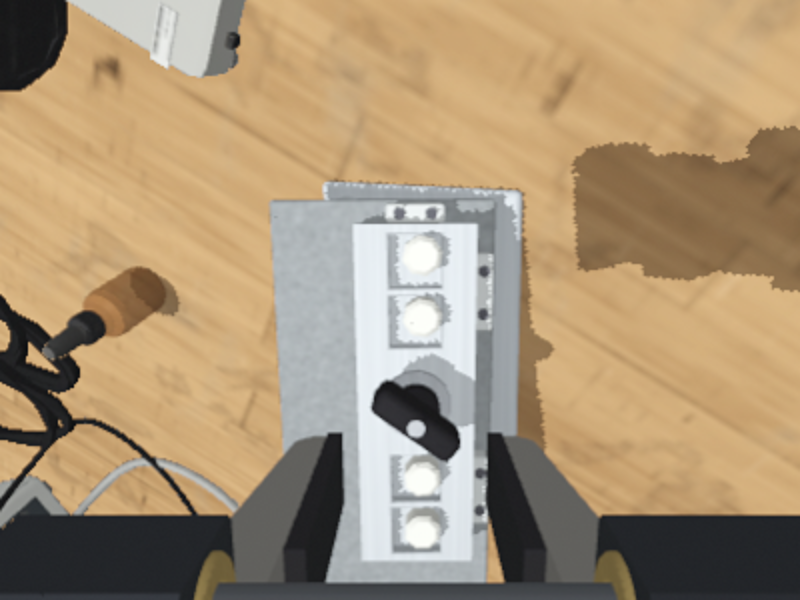

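The knob turned about 120° (the bar now runs (375,390)-(455,450)), and the holder and beads are still in place. Second grip.

```bash
python3 - <<'E'
from knob import *
a=turn(54,-80,step=6,tmax=0.6); print("stop",a, "clamp est",np.radians(180-a))
rel(a)
robot.movep(t+R@[30,60,190],rw)
im,c=shot("wrist","w13"); v,_=meas(); print(v)
cv2.imwrite('pics/w13b.png',cv2.resize(cv2.imread('pics/w13.png')[:300,50:450],(800,600)))
E
```

```text
grip 94.6 w 13.5 [-3.  -0.1  3.6] [571.4  74.5 106.5]
48 t94.8 T-0.19 F[-0. -1.  6.] w13.8
42 t95.1 T-0.20 F[-0. -1.  7.] w13.9
36 t95.3 T-0.28 F[-0. -2.  8.] w13.7
30 t95.6 T-0.32 F[ 0. -2.  7.] w13.7
24 t95.8 T-0.26 F[-0. -0.  6.] w13.4
18 t96.1 T-0.25 F[-0. -1.  8.] w13.5
12 t96.3 T-0.24 F[-0. -1.  6.] w13.5
6 t96.6 T-0.21 F[ 0. -1.  6.] w13.9
0 t96.8 T-0.29 F[-1. -1.  7.] w13.8
-6 t97.1 T-0.24 F[ 0. -1.  8.] w13.6
-12 t97.3 T-0.22 F[ 0. -0.  8.] w13.4
-18 t97.6 T-0.23 F[ 0. -1.  7.] w13.7
-24 t97.8 T-0.24 F[ 0. -1.  8.] w13.7
-30 t98.1 T-0.19 F[-0. -0.  8.] w13.5
-36 t98.3 T-0.23 F[ 0. -1.  9.] w13.9
-42 t98.6 T-0.18 F[-0. -1.  8.] w13.5
-48 t98.8 T-0.15 F[ 0. -1.  8.] w13.8
-54 t99.1 T-0.17 F[ 1. -2.  8.] w13.6
-60 t99.3 T-0.18 F[ 1. -2.  8.] w13.7
-66 t99.6 T-0.18 F[ 0. -1.  8.] w13.7
-72 t99.8 T-0.03 F[ 1. -1.  9.] w13.6
-78 t100.1 T1.17 F[ 7. -1.  9.] w13.8
stop -78 clamp est 4.50294947014537
rel 101.5 w 38.6 [-0.7  0.8 -0.5] [544.3  82.6 159.2]
[(np.float64(30.7), np.float64(-3.3)), (np.float64(30.3), np.float64(0.9)), (np.float64(35.0), np.float64(-2.4)), (np.float64(26.4), np.float64(1.4)), (np.float64(27.6), np.float64(-3.7)), (np.float64(32.4), np.float64(-4.6))]
```

View pics/w13b.png

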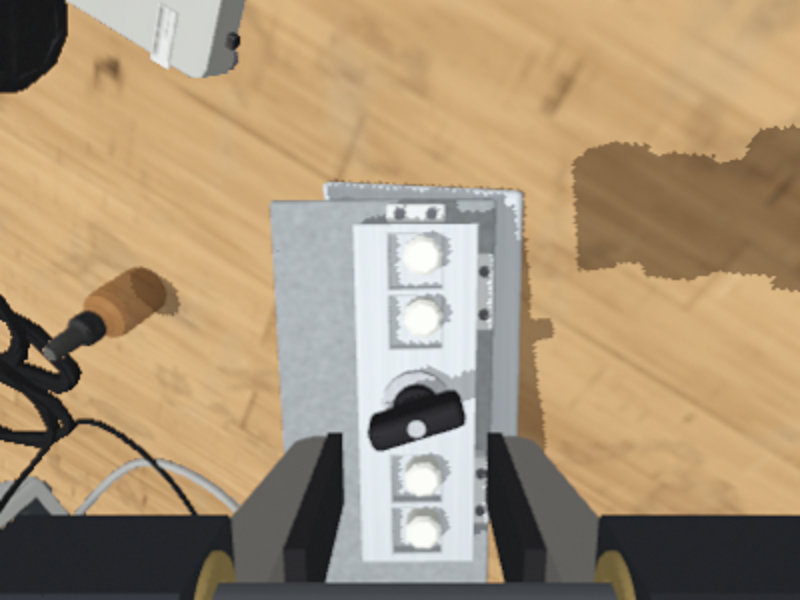

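The knob hit its stop: torque jumped to 1.17 N m at the stop angle, and the bar at (417,421) reads about 72° past the second half turn, i.e. about 4.4 rad. The holder moved at most about 1 mm, and the beads at (423,255), (423,317), (422,478) and (422,531) are in their wells. Handing in.

```bash
python3 - <<'E'
from h import *
im,c=shot("top"); print(pin("top",c,"marker"),pin("top",c,"dropper"),robot.observe()["t"])
robot.job_done()
E
```

```text
[([311.6, 219.2, -3.4], 0.71)] [([702.5, -142.5, 2.2], 0.64), ([608.8, 94.4, 109.1], 0.42), ([613.7, 94.3, 104.8], 0.19)] 102.875
the job is handed in; nothing more can be done
```

The job is handed in at about 103 s of the 210 s. The holder is home in the jig's corner, all four beads are in wells, and the knob is turned clockwise to its stop.

**What went wrong on the way**
- The grip slackened during the first carry and the holder dropped. It ended up propped between the bench and the jig corner, with no bead or bystander hit. I measured its pose again, re-gripped it and set it on the plate.
- The holder slid against the side pads but stopped several mm short of the end stop. I pushed it home with shut fingers to about 6 N.
- One bead was knocked aside mid-run. I found it again and placed it like the others.

**Last checks**
- **Knob:** it took two grips. Torque rose from about 0.2 to 1.17 N m at the stop, and the bar's angle in the last picture agrees with about 4.4 rad.
- **Beads:** the last picture shows all four in their wells. The bead network reported only three of them in the earlier picture, but the pictures themselves clearly show four.
- **Holder:** it shifted by about 1 mm at most during the turning. The network's position readings scattered by up to 5 mm, so I relied on the pictures and the push contact to judge it home.
- **Bystanders:** the marker and the dropper bottle read within about 2 mm of their starting positions.

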